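Push the roller carriage through the flap hatch

ROBOT

A 7-joint arm with a two-finger parallel gripper is mounted at the origin on the work surface. World frame = base frame: x ahead of the robot, y to its left, z up, the work surface at z = 0. Lengths are in m, angles in degrees, forces in N, time in s.
With the tool pointing down it reaches from about 0.425 to 0.875 m from the base axis. Payload 4.7 kg.
Tool frame: the origin (TCP) lies at the very end of the fingers, on their centre line; the grasp point (between the pads) lies 19 mm behind it; z points along the fingers, y is the line along which they close (so a half turn about z gives the same grasp; the last joint's range is limited). The gripper opens to 87 mm and grips with 3 to 60 N. Pads are 19 mm wide; open, the fingers measure 117 mm over their backs; the gripper's body (75 mm by 190 mm) begins 51 mm behind the grasp point.
Start: joints at [-76.14, 18.392, -4.016, 83.108, 1.295, 78.541, -3.26], TCP at [0.147, 0.633, 0.223] pointing down, gripper open.
Joint ranges: [-163.93, 163.93], [-17.29, 119.83], [-79.2, 71.16], [3.27, 140.29], [-89.18, 269.18], [5.43, 117.66], [-154.24, 154.24]. Speed limits (degrees/s): [147.25, 147.25, 180, 180, 180, 180, 180].

INTERFACE

Orientations are given as [roll, pitch, yaw] about the fixed x, y, z axes, in that order (R = Rz(yaw) Ry(pitch) Rx(roll)).
In Python, from cell import telemetry, cams, env gives the robot as it stands.
- The arm moves only by the tool arm_command, never from a script. Its argument "series" is text: rows parted by semicolons, each of 5 numbers parted by spaces: the shift along the tool's x, y, z in mm, then the turn about the tool's z in rad, then the closure in counts, from 0 (fully open) to 255 (shut). A call has 1 to 20 rows; each row shifts and turns the commanded pose from where the row before left it, along the tool's axes as they then stand; what a row does not reach is not made up. A row lasts 1/12 s, in which the tool goes at most 41.7 mm and 7.16 degrees, less where a joint would pass 70% of its speed; a pose out of reach is approached as far as the arm can. A call is refused whole if a number of a shift passes 41.7 or a number of a turn 0.125, either way. A call with a gripper value outside its range is refused whole. The fingers move at their own pace and stop on an object; "squeeze" is the grip in N (left out, the last holds). Time passes only in rows, so rows that do not move let the fingers close. It gives the time, the measured TCP pose, the force, the opening and the grip force at its end, in the units of the state.
- telemetry.get_obs(): the state, without advancing time (a new reading comes with each control period).
- cams.read_camera(name): name is "side" or "top"; returns the picture (384x512x3 uint8, blue, green, red); there is no depth.
- cams.calibration(name): a dict with "K" (3x3 intrinsics, pixels), "origin" and "rotation" of the camera in the world. Camera axes: x right, y down, z forward; pixel columns grow to the right and rows downward; lengths in m; the calibration is good to about 2 mm. A picture is of the moment at which its call begins. calibration takes no time and is no camera call.
- env.sign_off(): hands the job in; it is judged then, once.
The state is a dict: "time_s": time; "qpos": joint angles; "joint_velocities": joint speeds; "effort": joint torques, N m; "tool_pos": TCP position; "tool_rot": TCP orientation; "force": force on the tool from outside, world axes, zero at the start; "wrist_torque": the same for the moment, N m; "grip_width": finger opening in m; "grasp_force": force on a finger pad.
Only numpy, scipy, OpenCV 4.12 (cv2) and the standard library are available. Lean on these libraries where they do the work, as an engineer would, in place of code of your own. Each camera call takes 0.05 s, during which the arm holds its last target. There are 200 camera calls.

TASK

Using the fingers only to push, slide the square brass roller carriage flat along the counter and in through the yellow gravity flap of the green hatch, far enough that the flap can drop behind it. Then draw the fingers back out so that the flap swings fully shut with the carriage inside. Push steadily without flicking or lifting the carriage, and leave the lock tongue, the switch body, the copper lugs and the pine drawer alone.

Things in the scene. Friction and masses are not known exactly. Their poses are not given: they have to be found in the camera images.
- carriage: Square brass roller carriage: a block 56 x 56 mm, 30 mm high, with a raised square cap 40 x 40 mm centred on it, 40 mm high in all, about 0.45 kg; black rollers drawn on two opposite sides, steel plate on top. Loose, slides on its flat underside. Origin at the centre of the underside, z up, x and y parallel to its sides. All four upright sides are flat up to 28 mm and can be pushed.
- hatch: Green steel hatch fixed to the counter. Origin on the counter in the flap's plane, midway between two posts; x points horizontally INTO the hatch (the way parts are pushed), y across, z up. Opening 134 mm wide (y -67 to 67); posts 12 mm square, 90 mm high. No sill: its floor is the counter. Outside feet 4 mm high reach y = +-97 mm at x 35 to 85 mm.
- hinge_rod (a point): Middle of the flap's hinge, a fixed steel rod 8 mm thick across the top of the portal, its axis 84 mm above the counter and straight above the hatch's origin. Nothing is above it: fingers leaning about 45 degrees pass under it while the gripper's body stays above or before it.
- bay (a point): Point on the counter in the receiving bay behind the flap, 60 mm along hatch x from the hatch's origin: a sufficient place for the carriage's centre. The bay is open at the top, 134 mm wide between walls 40 mm high; the back stop's face is 138 mm from the flap's plane.
- flap (a joint): Angle of the yellow flap in the portal: 0 = hanging shut, grows as its lower edge swings into the hatch, stop at 1.5 rad; cannot swing outwards. 128 mm wide, 3 mm thick, lower edge 52 mm below the hinge and 32 mm above the counter, 0.1 kg, no spring: the pushed carriage's cap lifts it (about 1 N); it rides on the cap until the carriage's rear side is 21 mm past the hatch's plane, then falls shut.
- lock_tongue: Rusty steel lock tongue, 91 x 36 x 16 mm, lying loose. Origin at the underside. Leave alone.
- switch_body: Cream bakelite switch body, 60 x 36 x 34 mm, loose. Origin at the centre of the underside. Leave alone.
- lug_a: Copper earth lug, about 59 x 22 x 12 mm, loose, lying flat. Leave alone.
- lug_b: A second copper earth lug like the first. Leave alone.
- drawer_front (a point): Point on the half-open drawer of the small pine drawer unit (unit 260 x 240 x 100 mm, at the robot's right, drawer slides towards the robot side, -x). Leave alone.
Not all that is in view belongs to the job. What is meant by the carriage is not purple, and is the smaller of those in its own colour. There is more than one size of the hatch; the job needs the smaller.

How it is judged (in metres and radians):
On the way, in this order (a step that is already met when the one before it is completed fails the run):
1. the carriage is under the flap and the flap is pushed open (more than 0.4 rad) (value of joint flap above 0.4 rad and x of carriage in the frame of hatch between -0.04 and 0.038 m and y of carriage in the frame of hatch between -0.042 and 0.042 m), for 0.05 s.
2. the carriage is past the flap's plane (x of carriage in the frame of hatch above 0.04 m), for 0.05 s.
At the end, for the whole second after the job is handed in: The carriage lies flat and still in the bay, wholly behind the flap, and the flap hangs shut (within 0.06 rad) and at rest (x of carriage in the frame of hatch between 0.04 and 0.115 m and y of carriage in the frame of hatch between -0.042 and 0.042 m and height (world z) of carriage below 0.006 m and angle between carriage's own z axis and vertical below 0.1 rad and value of joint flap below 0.06 rad and velocity of joint flap between -0.1 and 0.1 rad/s and linear speed of carriage below 0.02 m/s); the robot touches nothing.
It fails at once if the carriage is lifted (more than 12 mm) or tipped (more than 0.35 rad) (height (world z) of carriage above 0.012 m or angle between carriage's own z axis and vertical above 0.35 rad).
It fails at once if the carriage is flicked or thrown (faster than 0.5 m/s) (linear speed of carriage above 0.5 m/s).
It fails at once if a bystander is moved by more than 15 mm (distance of any of lock_tongue, switch_body, lug_a, lug_b, drawer_front from where it was at the start of the episode above 0.015 m).
It also fails if it takes over 54 s, if anything falls off the work surface, if the arm or the gripper's body presses on something with over 40 N, if the wrist force passes 120 N, or if a joint passes its speed limit or range.

## Working session

There is one attempt and no reset: what is moved stays moved. The work goes in short steps, Python scripts to look and compute and a tool call to move; the robot and the scene stay as the last step left them, time stands still between calls to the robot, and variables do not carry over. Pictures are saved under pics/ and viewed, at most 10 in all, crops included, and the job is handed in when it is done.

Besides the shell and the picture viewer there is one more tool, called in YAML: its name, and indented under it one key for each argument. arm_command: Moves the arm, as the interface text tells. Its arguments: {"type":"object","properties":{"series":{"type":"string"},"squeeze":{"type":"number"}},"required":["series"]}

```bash
mkdir -p pics; ls
python3 - <<'E'
from cell import telemetry, cams, env
import cv2
for n in ("top","side"):
    cv2.imwrite(f"pics/{n}0.png",cams.read_camera(n)); c=cams.calibration(n); print(n,c)
print(telemetry.get_obs())
E
```

```text
pics
top {'K': array([[377.3436684 ,   0.        , 251.19903617],
       [  0.        , 377.3436684 , 190.95869127],
       [  0.        ,   0.        ,   1.        ]]), 'origin': array([ 0.50213965, -0.12187664,  1.35619048]), 'rotation': array([-1.75767605e+02, -1.48221488e-01, -8.86356342e+01])}
side {'K': array([[372.36982907,   0.        , 254.4495569 ],
       [  0.        , 372.36982907, 192.05156503],
       [  0.        ,   0.        ,   1.        ]]), 'origin': array([0.33541123, 0.61262792, 0.79766558]), 'rotation': array([-132.78969977,    0.78486556, -162.84542048])}
{'time_s': 0.1, 'qpos': array([-76.140417  ,  18.43429217,  -4.01727173,  83.16657624,
         1.29609842,  78.54121248,  -3.26051479]), 'joint_velocities': array([-0.15437101, -0.10197617,  0.00254316, -0.08160267, -0.00666043,
        0.01241074,  0.09820376]), 'effort': array([-2.57110596e-04, -4.92560220e+01, -4.05910397e-01, -3.13407576e+01,
       -6.41729962e-02,  3.92962026e-02,  5.62784601e-05]), 'tool_pos': array([0.1467162 , 0.6327259 , 0.22158873]), 'tool_rot': array([-1.79903218e+02,  5.94420769e-03,  1.66951343e+02]), 'force': array([ 0.14961548, -0.11736466,  0.72964505]), 'wrist_torque': array([-0.05030601,  0.00395409,  0.05184266]), 'grasp_force': 0.0, 'grip_width': 0.08699170264383517}
```

View pics/top0.png

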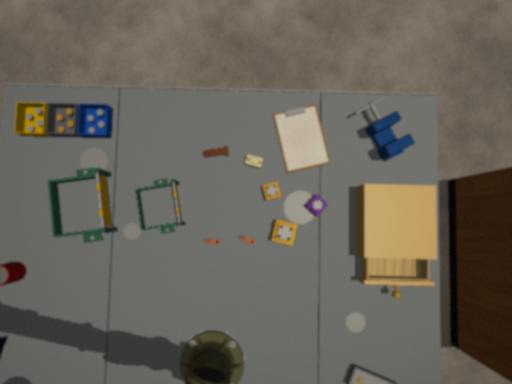

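View pics/side0.png

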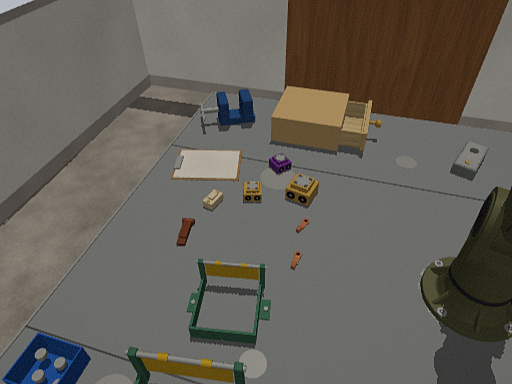

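Candidates for the carriage: small brass at top (271,190), large brass at (285,232), and purple at (315,205). I choose the small brass one. For the hatch, the candidates are the small one at (160,205) and the large one at (82,205), and I choose the small one. Now I'll check both in a close crop.

```bash
cat > h.py <<'E'
import numpy as np, cv2
from scipy.spatial.transform import Rotation as Ro
from cell import telemetry, cams, env
def cal(n):
    c=cams.calibration(n); return c['K'],np.array(c['origin']),Ro.from_euler('xyz',c['rotation'],degrees=True).as_matrix()
def unproj(n,uv,z):
    K,o,R=cal(n); uv=np.atleast_2d(uv).astype(float)
    d=(R@np.linalg.inv(K)@np.c_[uv,np.ones(len(uv))].T).T
    return o+d*((z-o[2])/d[:,2])[:,None]
def proj(n,P):
    K,o,R=cal(n); p=(K@R.T@(np.atleast_2d(P)-o).T).T
    return p[:,:2]/p[:,2:]
E
python3 - <<'E'
from h import *
a=cv2.imread('pics/top0.png'); b=cv2.imread('pics/side0.png')
f=lambda i,x,y,w,h,s:cv2.resize(i[y:y+h,x:x+w],None,fx=s,fy=s,interpolation=cv2.INTER_CUBIC)
t=f(a,130,140,200,110,4)
s1=f(b,180,165,150,62,2.667); s2=f(b,180,250,100,100,2.4)
can=np.zeros((600,800,3),np.uint8); can[:440]=t; can[440:440+150,:390]=cv2.resize(s1,(390,150)); 
cv2.imwrite('pics/c1.png',can)
cv2.imwrite('pics/c2.png',f(b,175,170,160,180,3.3))
print(unproj('top',[[271,190],[178,203],[160,205]],0.04), proj('top',[[0,0,0]]))
E
```

```text
[[ 0.60462186 -0.19213972  0.04      ]
 [ 0.55137104  0.13125228  0.04      ]
 [ 0.54290116  0.19368177  0.04      ]] [[211.8077908  362.45867682]]
```

View pics/c1.png

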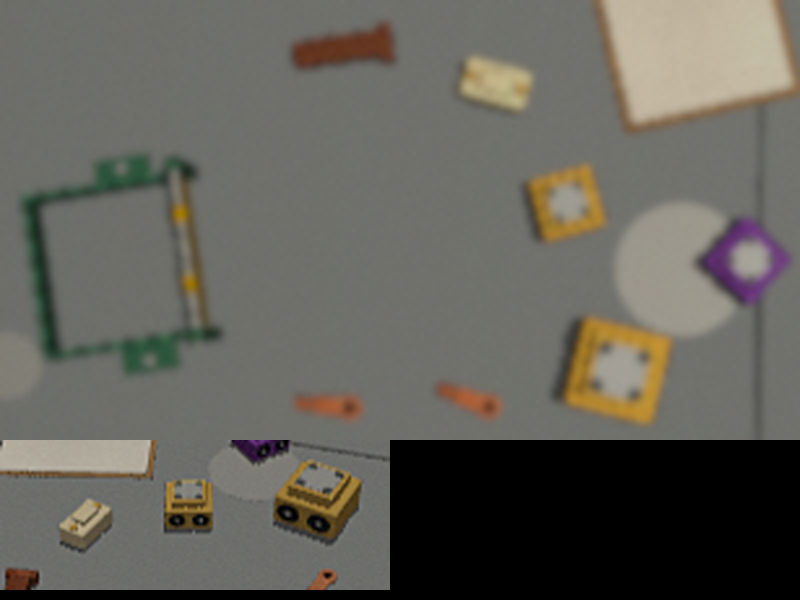

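View pics/c2.png

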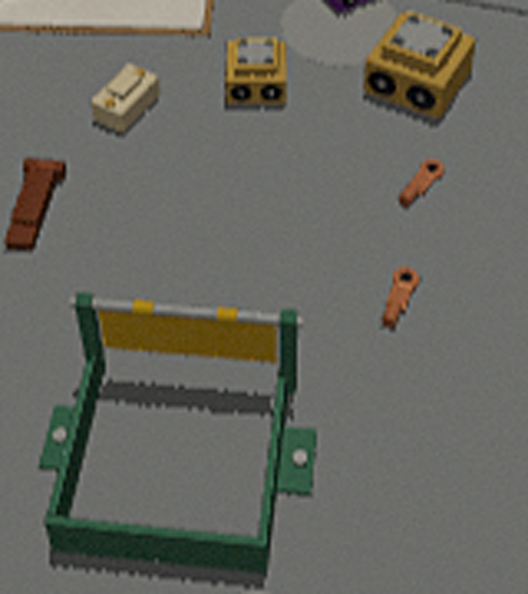

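The top crop confirms the choice: the small brass square is centred at about (567,203) in the crop, with corners (528,182), (590,165), (606,225) and (545,242). The hatch's flap side faces it. The feet corners and back-wall corners are visible in both crops. Next I fit the poses.

Run:
```python
from h import *
from scipy.optimize import least_squares
T=lambda p:np.array(p,float)/4+[130,140]-.375
S=lambda p:np.array(p,float)/3.3+[175,170]-.35
tp=[((35,-97,4),(150,155)),((85,-97,4),(95,160)),((35,97,4),(178,366)),((85,97,4),(125,375)),((138,67,40),(55,345)),((138,-67,40),(38,207)),((0,0,88),(187,249))]
sp=[((35,97,4),(316,428)),((85,97,4),(312,495)),((35,-97,4),(55,407)),((85,-97,4),(40,468)),((138,-67,40),(64,521)),((138,67,40),(262,540)),((0,0,84),(188,311))]
def res(q,full=False):
    R=Ro.from_euler('z',q[2]).as_matrix(); o=np.array([q[0],q[1],0]); r=[]
    for n,l,F in(('top',tp,T),('side',sp,S)):
        P=np.array([a for a,_ in l])/1e3
        r.append(proj(n,P@R.T+o)-F([b for _,b in l]))
    return np.vstack(r) if full else np.vstack(r).ravel()
s=least_squares(res,[.55,.13,1.5],loss='soft_l1')
print(s.x,np.degrees(s.x[2])); print(res(s.x,1).round(1).tolist())
# carriage
c=unproj('top',T([(528,182),(590,165),(606,225),(545,242)]),0.03)
print(c.round(4),c.mean(0),np.linalg.norm(np.diff(c,axis=0),axis=1))
img=cv2.imread('pics/top0.png');hsv=cv2.cvtColor(img,cv2.COLOR_BGR2HSV)
m=cv2.inRange(hsv,(12,120,100),(35,255,255))[170:208,255:290]
r=cv2.minAreaRect(np.argwhere(m)[:,::-1].astype(np.float32)); print(r)
cc=unproj('top',np.array(r[0])+[255,170],.03); b=unproj('top',cv2.boxPoints(r)+[255,170],.03);print(cc,b.round(4))
e=np.diff(b,axis=0);print(np.degrees(np.arctan2(e[:,1],e[:,0])),np.linalg.norm(e,axis=1))
h=s.x; R=Ro.from_euler('z',h[2]).as_matrix()
print('carriage in hatch',R.T@(cc[0]-[h[0],h[1],0]))
for nm,p in dict(tongue=[(295,55),(390,45)],switch=[(465,75),(530,90)],lugA=[(297,403),(360,407)],lugB=[(437,388),(500,407)],big=[(583,318),(670,338),(650,420),(565,400)],purple=[(748,260)]).items():
    w=unproj('top',T(p),.015); print(nm,w[:,:2].round(3).tolist(),((w-[h[0],h[1],0])@R)[:,:2].round(3).tolist())
```

```text
[0.55146399 0.1306709  1.7649086 ] 101.12181426299905
[[-0.9, 0.1], [-0.8, 1.2], [0.5, 0.8], [-0.1, 0.9], [-1.5, 2.9], [-3.0, -0.6], [-0.9, 0.5], [0.5, -0.0], [0.1, -1.0], [0.1, -0.5], [-0.2, -0.3], [-2.0, -1.5], [-0.4, -1.4], [-0.5, 0.1]]
[[ 0.6219 -0.1593  0.03  ]
 [ 0.6382 -0.2137  0.03  ]
 [ 0.5855 -0.2287  0.03  ]
 [ 0.5692 -0.1754  0.03  ]] [ 0.60371242 -0.19425204  0.03      ] [0.05681552 0.05483803 0.05580169]
((16.1320743560791, 20.462261199951172), (15.796462059020996, 16.20854377746582), 74.05460357666016)
[[ 0.60377775 -0.19317163  0.03      ]] [[ 0.6219 -0.1576  0.03  ]
 [ 0.639  -0.2123  0.03  ]
 [ 0.5857 -0.2286  0.03  ]
 [ 0.5687 -0.1741  0.03  ]]
[ -72.62869239 -163.02362481  107.31654274] [0.05730124 0.05579692 0.05713221]
carriage in hatch [-0.32785163  0.01113652  0.03      ]
tongue [[0.733, 0.052], [0.744, -0.033]] [[-0.112, -0.162], [-0.198, -0.157]]
switch [[0.718, -0.101], [0.706, -0.16]] [[-0.26, -0.119], [-0.315, -0.096]]
lugA [[0.423, 0.04], [0.42, -0.016]] [[-0.064, 0.144], [-0.119, 0.157]]
lugB [[0.439, -0.083], [0.423, -0.139]] [[-0.188, 0.152], [-0.24, 0.178]]
big [[0.503, -0.211], [0.488, -0.288], [0.415, -0.272], [0.431, -0.197]] [[-0.326, 0.113], [-0.399, 0.144], [-0.369, 0.211], [-0.298, 0.181]]
purple [[0.558, -0.357]] [[-0.48, 0.087]]
```

The small brass block measures 56 x 57 mm at 30 mm height, as it should, and sits 0.328 m before the flap. The hatch fit is good to 1–3 px.

Vertical fingers cannot pass under the rod, and the rows have no tilt component. Before touching anything I'll test whether the arm leans the tool when stretched past its reach along the hatch's +x azimuth (about 101°). That area of the counter is free.

arm_command:
  series: "17 -4 -4 0 0;33 -8 -8 0 0;33 -8 -8 0 0;33 -8 -8 0 0;33 -8 -8 0 0;33 -8 -8 0 0;33 -8 -8 0 0;33 -8 -8 0 0;15 -4 -4 0 0;0 0 0 0 0"

```text
time_s: 0.93
tool_pos: [-0.1309, 0.6293, 0.2872]
tool_rot: [-180.0, -0.2, 167.5]
force: [-0.8, -0.2, -0.5]
grip_width: 0.0871
grasp_force: 0.0
```

arm_command:
  series: "8 18 0 0 0;14 32 0 0 0;14 32 0 0 0;14 32 0 0 0;14 32 0 0 0;14 32 0 0 0;14 32 0 0 0;14 32 0 0 0;14 32 0 0 0;0 0 0 0 0"

```text
time_s: 1.77
tool_pos: [-0.168, 0.886, 0.269]
tool_rot: [179.8, -0.1, 166.6]
force: [0.4, 1.2, -5.3]
grip_width: 0.0869
grasp_force: 0.0
```

```bash
python3 -c "
from h import *
o=telemetry.get_obs()
for k in('time_s','qpos','tool_pos','tool_rot','force'):print(k,o[k])"
```

```text
time_s 1.7667
qpos [-102.29116927   64.17452317   -2.55312232    4.71803332    2.43357091
  110.86782337  -25.91355652]
tool_pos [-0.16799282  0.88602156  0.26901073]
tool_rot [ 1.79792582e+02 -1.31742077e-01  1.66613581e+02]
force [ 0.3760186   1.20533202 -5.28981463]
```

arm_command:
  series: "14 32 0 0 0;14 32 0 0 0;14 32 0 0 0;14 32 0 0 0;0 0 0 0 0;0 0 0 0 0"

```text
time_s: 2.27
tool_pos: [-0.1731, 0.9313, 0.2511]
tool_rot: [174.6, -2.5, 166.5]
force: [0.7, 0.7, 0.1]
grip_width: 0.087
grasp_force: 0.0
```

```bash
python3 -c "
from h import *
o=telemetry.get_obs()
for k in('time_s','qpos','tool_pos','tool_rot','force'):print(k,o[k])"
```

```text
time_s 2.2667
qpos [-103.02910407   66.50890141   26.57368195    3.62929458  -25.8915452
  104.3089155   -24.89835712]
tool_pos [-0.17306973  0.9313021   0.25109326]
tool_rot [174.60565395  -2.4594513  166.50592509]
force [0.67271171 0.67373825 0.11943464]
```

Past full stretch the tool does lean outwards, 6° so far, in the direction wanted. I'll continue.

arm_command:
  series: "14 32 -10 0 0;14 32 -10 0 0;14 32 -10 0 0;14 32 -10 0 0;14 32 -10 0 0;14 32 -10 0 0;14 32 -10 0 0;14 32 -10 0 0;0 0 0 0 0"

```text
time_s: 3.02
tool_pos: [-0.1851, 0.992, 0.3041]
tool_rot: [163.3, -7.6, 167.7]
force: [-0.2, -0.3, -0.0]
grip_width: 0.087
grasp_force: 0.0
```

```bash
cat > st.py <<'E'
from h import *
o=telemetry.get_obs()
for k in('time_s','qpos','tool_pos','tool_rot','force'):print(k,np.round(o[k],3))
R=Ro.from_euler('xyz',o['tool_rot'],degrees=True).as_matrix()
print(R.round(3)); print('lean',np.degrees(np.arccos(-R[2,2])),'az',np.degrees(np.arctan2(R[1,2],R[0,2])))
E
python3 st.py
```

```text
time_s 3.017
qpos [-103.491   65.194   58.103    3.39   -57.175   94.739  -23.896]
tool_pos [-0.185  0.992  0.304]
tool_rot [163.35   -7.573 167.661]
force [-0.156 -0.313 -0.033]
[[-0.968  0.242 -0.062]
 [ 0.212  0.928  0.307]
 [ 0.132  0.284 -0.95 ]]
lean 18.24690002997568 az 101.44084137181976
```

arm_command:
  series: "14 30 -5 0 0;14 30 -5 0 0;14 30 -5 0 0;0 0 0 0 0"

```text
time_s: 3.35
tool_pos: [-0.1918, 1.0135, 0.3182]
tool_rot: [159.5, -9.1, 168.3]
force: [-0.2, -0.3, -0.4]
grip_width: 0.087
grasp_force: 0.0
```

```bash
python3 st.py
```

```text
time_s 3.35
qpos [-103.674   65.034   62.517    3.33   -61.5     91.081  -23.898]
tool_pos [-0.192  1.013  0.318]
tool_rot [159.538  -9.105 168.27 ]
force [-0.246 -0.305 -0.352]
[[-0.967  0.245 -0.074]
 [ 0.201  0.906  0.372]
 [ 0.158  0.345 -0.925]]
lean 22.316273447127667 az 101.25094809607744
```

arm_command:
  series: "14 30 -12 0 0;14 30 -12 0 0;14 30 -12 0 0;14 30 -12 0 0;14 30 -12 0 0;14 30 -12 0 0;14 30 -12 0 0;14 30 -12 0 0;0 0 0 0 0"

```text
time_s: 4.1
tool_pos: [-0.1992, 1.0317, 0.4371]
tool_rot: [148.9, -13.2, 170.3]
force: [0.2, -0.3, 1.0]
grip_width: 0.0871
grasp_force: 0.0
```

```bash
python3 st.py
```

```text
time_s 4.1
qpos [-104.087   59.59    67.791    3.274  -66.304   85.603  -24.015]
tool_pos [-0.199  1.032  0.437]
tool_rot [148.895 -13.183 170.339]
force [ 0.18  -0.294  1.007]
[[-0.96   0.26  -0.106]
 [ 0.163  0.824  0.542]
 [ 0.228  0.503 -0.834]]
lean 33.52383859177159 az 101.0440339011055
```

arm_command:
  series: "13 27 -10 0 0;13 27 -10 0 0;13 27 -10 0 0;13 27 -10 0 0;13 27 -10 0 0;13 27 -10 0 0;13 27 -10 0 0;13 27 -10 0 0;13 27 -10 0 0;13 27 -10 0 0;0 0 0 0 0"

```text
time_s: 5.02
tool_pos: [-0.2045, 1.0243, 0.5841]
tool_rot: [137.2, -17.1, 173.4]
force: [-0.1, -0.4, 0.1]
grip_width: 0.0872
grasp_force: 0.0
```

```bash
python3 st.py
```

```text
time_s 5.017
qpos [-104.81    52.742   69.416    3.275  -67.205   80.556  -24.364]
tool_pos [-0.204  1.024  0.584]
tool_rot [137.195 -17.15  173.432]
force [-0.148 -0.387  0.054]
[[-0.949  0.283 -0.137]
 [ 0.109  0.706  0.7  ]
 [ 0.295  0.649 -0.701]]
lean 45.489083599109556 az 101.09153194095585
```

arm_command:
  series: "13 27 -8 0 0;13 27 -8 0 0;13 27 -8 0 0;13 27 -8 0 0;13 27 -8 0 0;13 27 -8 0 0;0 0 0 0 0"

```text
time_s: 5.6
tool_pos: [-0.2051, 1.0105, 0.6708]
tool_rot: [130.1, -19.2, 175.7]
force: [-0.4, -1.0, 1.4]
grip_width: 0.0873
grasp_force: 0.0
```

```bash
python3 st.py
```

```text
time_s 5.6
qpos [-105.26    48.772   69.743    3.275  -67.04    77.529  -24.54 ]
tool_pos [-0.205  1.011  0.671]
tool_rot [130.136 -19.172 175.66 ]
force [-0.356 -0.971  1.382]
[[-0.942  0.299 -0.153]
 [ 0.071  0.624  0.778]
 [ 0.328  0.722 -0.609]]
lean 52.49377717897273 az 101.13697238650505
```

The lean is now 52.5° at azimuth 101.1°, which matches the hatch axis. Next I turn about the tool's z to level the closing axis, and retract.

arm_command:
  series: "0 0 -10 0.1145 100;0 0 -20 0.1145 150;0 0 -20 0.1145 180;0 0 -20 0.1145 180;0 0 -20 0.1145 180;0 0 -20 0.1145 180;0 0 -20 0.1145 180;0 0 -20 0.1145 180;0 0 -20 0.1145 180;0 0 -10 0.1145 180;0 0 0 0 180"

```text
time_s: 6.52
tool_pos: [-0.1767, 0.8705, 0.7801]
tool_rot: [-179.7, -52.4, 100.7]
force: [-0.0, 0.3, 1.0]
grip_width: 0.0275
grasp_force: 0.0
```

```bash
python3 st.py; python3 -c "
from h import *
print(telemetry.get_obs()['grip_width'])"
```

```text
time_s 6.517
qpos [-123.036   32.524   70.038   24.236  -52.913   82.058  -82.657]
tool_pos [-0.177  0.871  0.78 ]
tool_rot [-179.657  -52.401  100.708]
force [-0.005  0.301  0.987]
[[-0.113  0.982 -0.153]
 [ 0.6    0.19   0.777]
 [ 0.792 -0.004 -0.61 ]]
lean 52.40213364616709 az 101.14105081418695
0.027465011463431763
```

arm_command:
  series: "-10 15 -3 0 195;-19 30 -6 0 195;-19 30 -6 0 195;-19 30 -6 0 195;-19 30 -6 0 195;-19 30 -6 0 195;-19 30 -6 0 195;-19 30 -6 0 195;-19 30 -6 0 195;-19 30 -6 0 195;-19 30 -6 0 195;-19 30 -6 0 195;-19 30 -6 0 195;-19 30 -6 0 195;-19 30 -6 0 195;-10 15 -3 0 195;0 0 0 0 195"

```text
time_s: 7.93
tool_pos: [0.3189, 0.7139, 0.601]
tool_rot: [180.0, -51.9, 100.5]
force: [0.8, -0.2, 0.1]
grip_width: 0.0208
grasp_force: 0.0
```

```bash
python3 st.py
```

```text
time_s 7.933
qpos [-104.658   14.115   68.167   70.37   -58.017   76.59   -30.076]
tool_pos [0.319 0.714 0.601]
tool_rot [179.994 -51.876 100.541]
force [ 0.813 -0.159  0.102]
[[-0.113  0.983 -0.144]
 [ 0.607  0.183  0.773]
 [ 0.787  0.    -0.617]]
lean 51.87645366480355 az 100.5329518628351
```

arm_command:
  series: "-14 6 -9 0 195;-28 13 -18 0 195;-28 13 -18 0 195;-28 13 -18 0 195;-28 13 -18 0 195;-28 13 -18 0 195;-28 13 -18 0 195;-28 13 -18 0 195;-28 13 -18 0 195;-28 13 -18 0 195;-28 13 -18 0 195;-28 13 -18 0 195;-28 13 -18 0 195;-28 13 -18 0 195;-28 13 -18 0 195;-28 13 -18 0 195;-28 13 -18 0 195;-14 6 -9 0 195;0 0 0 0 195"

```text
time_s: 9.52
tool_pos: [0.6316, 0.2317, 0.4128]
tool_rot: [-179.6, -52.0, 100.4]
force: [-0.3, 0.5, 0.3]
grip_width: 0.0205
grasp_force: 0.0
```

```bash
python3 st.py
```

```text
time_s 9.517
qpos [-36.938  32.64   61.707  74.172 -75.404 113.973  21.431]
tool_pos [0.632 0.232 0.413]
tool_rot [-179.614  -51.979  100.44 ]
force [-0.291  0.461  0.297]
[[-0.112  0.982 -0.149]
 [ 0.606  0.186  0.774]
 [ 0.788 -0.004 -0.616]]
lean 51.979797635535974 az 100.92985322803622
```

```bash
cat > kin.py <<'E'
from h import *
import itertools
from scipy.optimize import least_squares
D=[([-76.14,18.392,-4.016,83.108,1.295,78.541,-3.26],[.147,.633,.223],[-179.9,0,166.95]),
([-102.291,64.175,-2.553,4.718,2.434,110.868,-25.914],[-.168,.886,.269],[179.79,-.13,166.61]),
([-103.029,66.509,26.574,3.629,-25.892,104.309,-24.898],[-.17307,.9313,.2511],[174.606,-2.459,166.506]),
([-103.491,65.194,58.103,3.39,-57.175,94.739,-23.896],[-.185,.992,.304],[163.35,-7.573,167.661]),
([-104.087,59.59,67.791,3.274,-66.304,85.603,-24.015],[-.199,1.032,.437],[148.895,-13.183,170.339]),
([-105.26,48.772,69.743,3.275,-67.04,77.529,-24.54],[-.205,1.011,.671],[130.136,-19.172,175.66]),
([-123.036,32.524,70.038,24.236,-52.913,82.058,-82.657],[-.177,.871,.78],[-179.657,-52.401,100.708]),
([-104.658,14.115,68.167,70.37,-58.017,76.59,-30.076],[.319,.714,.601],[179.994,-51.876,100.541]),
([-36.938,32.64,61.707,74.172,-75.404,113.973,21.431],[.632,.232,.413],[-179.614,-51.979,100.44])]
Q=np.array([d[0] for d in D]);P=np.array([d[1] for d in D]);RT=Ro.from_euler('xyz',[d[2] for d in D],degrees=True)
def fk(q,sg,off,L):
    # L: d1, upper, forearm, tool; x-offsets at shoulder, elbow, forearm, wrist
    A=Ro.identity();p=np.zeros(3)
    tr=[[0,0,L[0]],[L[4],0,0],[0,0,L[1]],[L[5],0,0],[L[6],0,L[2]],[L[7],0,0],[0,0,L[3]]]
    for i,a in enumerate('zyzyzyz'):
        if i==0:p=p+A.apply(tr[0]);A=A*Ro.from_euler('z',sg[0]*q[0]+off[0],degrees=True);p=p+A.apply(tr[1]);continue
        A=A*Ro.from_euler(a,sg[i]*q[i]+off[i],degrees=True)
        if i==2:p=p+A.apply(tr[2])+A.apply(tr[3])
        if i==4:p=p+A.apply(tr[4])
        if i==5:p=p+A.apply(tr[5])
    return p+A.apply(tr[6]),A
def fit():
    best=None
    for s in itertools.product([1,-1],repeat=5):
        sg=[-1,1,s[0],s[1],s[2],s[3],s[4]]
        for o7 in(0,90,180,270):
            e=np.mean([(fk(q,sg,[0]*6+[o7],[0]*8)[1].inv()*r).magnitude() for q,r in zip(Q,RT)])
            if best is None or e<best[0]:best=(e,sg,o7)
    e,sg,o7=best
    def res(v): 
        return np.concatenate([fk(q,sg,[0]*6+[o7],v)[0]-p for q,p in zip(Q,P)])
    s=least_squares(res,[.34,.4,.4,.25,0,0,0,0])
    return e,sg,o7,s.x,np.abs(s.fun).max()
if __name__=='__main__':print(fit())
E
python3 kin.py
```

```text
(np.float64(0.00022141616421178983), [-1, 1, -1, 1, -1, 1, -1], 90, array([ 0.2629652 ,  0.46671422,  0.5287507 ,  0.35733004, -0.01669688,
        0.01911688,  0.01393629,  0.01073705]), np.float64(0.026829132542233833))
```

```bash
cat > kin2.py <<'E'
from kin import *
SG=[-1,1,-1,1,-1,1,-1];O7=90
lo=np.array([-163.93,-17.29,-79.2,3.27,-89.18,5.43,-154.24]);hi=np.array([163.93,119.83,71.16,140.29,269.18,117.66,154.24])
def fk2(q,T):
    T=T.reshape(8,3);A=Ro.identity();p=T[0].copy()
    for i,a in enumerate('zyzyzyz'):
        A=A*Ro.from_euler(a,SG[i]*q[i]+(O7 if i==6 else 0),degrees=True);p=p+A.apply(T[i+1])
    return p,A
def fit2():
    x0=np.zeros((8,3));x0[0,2]=.3;x0[3,2]=.45;x0[5,2]=.5;x0[7,2]=.35
    def res(v):return np.concatenate([np.concatenate([fk2(q,v)[0]-p for q,p in zip(Q,P)])*1e3,(v-x0.ravel())*.3])
    s=least_squares(res,x0.ravel());return s.x,np.abs(s.fun[:3*len(Q)]).max()
def ik(p,R,T,n=60,q0=None,seed=0):
    rng=np.random.default_rng(seed);out=[]
    for k in range(n):
        st=lo+(hi-lo)*rng.uniform(.05,.95,7) if q0 is None else np.clip(q0+rng.normal(0,3,7),lo+.5,hi-.5)
        def f(q):
            a,B=fk2(q,T);return np.r_[(a-p)*10,(B*R.inv()).as_rotvec()*3]
        s=least_squares(f,st,bounds=(lo,hi),max_nfev=60)
        if s.cost<1e-4:out.append(s.x)
    return np.array(out)
if __name__=='__main__':
    T,e=fit2();print(e,T.reshape(8,3).round(3));np.save('T.npy',T)
    R=Ro.from_euler('xyz',[180,-52,101],degrees=True)
    for p in([.62,-.28,.2],[.62,-.25,.02],[.60,-.1,.02],[.55,.14,.02]):
        S=ik(np.array(p),R,T,25);print(p,len(S));print(S[:6].round(0))
E
python3 kin2.py
```

```text
0.20866062790614315 [[-0.001 -0.     0.275]
 [ 0.001 -0.007 -0.025]
 [-0.004 -0.007  0.009]
 [ 0.004 -0.005  0.459]
 [-0.004 -0.005  0.006]
 [ 0.003 -0.001  0.506]
 [-0.001 -0.001  0.01 ]
 [-0.001 -0.     0.36 ]]
[0.62, -0.28, 0.2] 12
[[ 39.  54.  -1.  47. -35. 118.  43.]
 [ 42.  54.  -9.  47. -30. 116.  41.]
 [ 57.  61. -48.  46.  -4. 114.  27.]
 [ 53.  58. -36.  46. -13. 114.  32.]
 [ 53.  58. -36.  46. -12. 114.  32.]
 [ 61.  67. -66.  46.   9. 114.  20.]]
[0.62, -0.25, 0.02] 9
[[ 53.  65. -36.  56.  -7.  99.  38.]
 [ 66.  83. -79.  56.  30. 104.  18.]
 [ 64.  77. -67.  56.  19. 101.  24.]
 [ 23.  63.  27.  58. -52. 111.  61.]
 [ 58.  69. -47.  56.   2.  99.  33.]
 [ 41.  60.  -9.  57. -27. 102.  49.]]
[0.6, -0.1, 0.02] 9
[[ 34.  49.  -9.  78. -32.  90.  49.]
 [ 35.  49.  -9.  78. -32.  89.  48.]
 [ 69.  79. -77.  77.  24.  88.  11.]
 [ 10.  52.  28.  80. -54. 100.  62.]
 [ 63.  66. -60.  77.   7.  85.  22.]
 [ 65.  69. -64.  77.  10.  85.  20.]]
[0.55, 0.14, 0.02] 7
[[ 28.  38. -21. 101. -38.  69.  42.]
 [ 48.  48. -48. 100. -18.  63.  28.]
 [ 54.  54. -58. 100.  -7.  62.  20.]
 [ 63.  71. -76. 100.  17.  63.   1.]
 [ 64.  75. -79. 100.  22.  65.  -3.]
 [ 48.  48. -47. 100. -18.  63.  28.]]
```

```bash
python3 - <<'E'
from h import *
a=cv2.imread('pics/top0.png');hsv=cv2.cvtColor(a,cv2.COLOR_BGR2HSV)
h=np.array([.5515,.1307,0]);R=Ro.from_euler('z',101.1,degrees=True).as_matrix()
for nm,lo,hi,box,z in(('purple',(125,60,40),(165,255,255),(300,190,330,220),.03),('big',(12,120,100),(35,255,255),(265,212,302,250),.045),('switch',(15,40,130),(40,140,255),(240,150,268,170),.03)):
    m=cv2.inRange(hsv,lo,hi)[box[1]:box[3],box[0]:box[2]]
    r=cv2.minAreaRect(np.argwhere(m)[:,::-1].astype(np.float32))
    b=unproj('top',cv2.boxPoints(r)+[box[0],box[1]],z)
    print(nm,m.sum()/255,np.array(r[1]).round(1),((b-h)@R)[:,:2].round(3).tolist())
E
tail -3 kin2.py >/dev/null
```

```text
purple 187.0 [16.5 16.7] [[-0.435, 0.083], [-0.481, 0.046], [-0.517, 0.091], [-0.471, 0.128]]
big 343.0 [22.8 22.3] [[-0.294, 0.181], [-0.325, 0.111], [-0.397, 0.143], [-0.366, 0.213]]
switch 187.0 [17.7 10.9] [[-0.249, -0.102], [-0.266, -0.137], [-0.322, -0.109], [-0.306, -0.074]]
```

arm_command:
  series: "-14 -2 -3 0 195;-28 -4 -5 0 195;-28 -4 -5 0 195;-28 -4 -5 0 195;-28 -4 -5 0 195;-28 -4 -5 0 195;-28 -4 -5 0 195;-28 -4 -5 0 195;-14 -2 -3 0 195;0 0 0 0 195"

```text
time_s: 10.35
tool_pos: [0.63, 0.0612, 0.2625]
tool_rot: [-179.6, -52.1, 100.6]
force: [-0.1, -0.4, -0.5]
grip_width: 0.0203
grasp_force: 0.0
```

```bash
python3 st.py
```

```text
time_s 10.35
qpos [-19.518  41.102  56.02   80.033 -69.434 115.779  44.194]
tool_pos [0.63  0.061 0.263]
tool_rot [-179.585  -52.133  100.603]
force [-0.115 -0.444 -0.503]
[[-0.113  0.982 -0.152]
 [ 0.603  0.19   0.775]
 [ 0.789 -0.004 -0.614]]
lean 52.13399985757975 az 101.12860917851815
```

The corridor between the purple carriage, the big carriage and the switch is tight for the 190 mm body at 52° lean, where the body's lower edge sits only about 32 mm up. A lean near 45° would clear all of them. The wrist is near its limit, so I'll retreat high past the limit to reduce the lean.

arm_command:
  series: "-8 -3 -12 0 195;-16 -7 -25 0 195;-16 -7 -25 0 195;-16 -7 -25 0 195;-16 -7 -25 0 195;-16 -7 -25 0 195;-16 -7 -25 0 195;-16 -7 -25 0 195;-16 -7 -25 0 195;-16 -7 -25 0 195;-8 -3 -12 0 195;0 0 0 0 195"

```text
time_s: 11.35
tool_pos: [0.6206, -0.2271, 0.2905]
tool_rot: [-180.0, -52.3, 101.2]
force: [-0.2, 0.5, 0.8]
grip_width: 0.0206
grasp_force: 0.0
```

```bash
python3 st.py
```

```text
time_s 11.35
qpos [ 43.765  47.738 -18.636  49.051 -28.646 117.573  31.985]
tool_pos [ 0.621 -0.227  0.29 ]
tool_rot [-179.994  -52.335  101.243]
force [-0.217  0.493  0.831]
[[-0.119  0.981 -0.154]
 [ 0.599  0.195  0.776]
 [ 0.792 -0.    -0.611]]
lean 52.335138159930814 az 101.25042902801187
```

arm_command:
  series: "6 -2 -17 0 195;6 -2 -17 0 195;6 -2 -17 0 195;6 -2 -17 0 195;0 0 0 0 195"

```text
time_s: 11.77
tool_pos: [0.6163, -0.2264, 0.3093]
tool_rot: [-178.6, -52.8, 101.2]
force: [-0.2, 0.2, 1.3]
grip_width: 0.0201
grasp_force: 0.0
```

```bash
python3 st.py
```

```text
time_s 11.767
qpos [ 57.141  57.167 -59.39   45.71   -3.223 117.648  16.114]
tool_pos [ 0.616 -0.226  0.309]
tool_rot [-178.588  -52.755  101.186]
force [-0.179  0.248  1.305]
[[-0.117  0.977 -0.179]
 [ 0.594  0.213  0.776]
 [ 0.796 -0.015 -0.605]]
lean 52.76841905733326 az 102.95977857100036
```

Purple and switch are only 30 mm high or lower near their edges, so the present lean clears them with tip z ≈ 0.02 on the line hatch y ≈ +0.010. I'll descend behind the carriage.

arm_command:
  series: "-10 0 7 0 195;-20 0 14 0 195;-20 0 14 0 195;-20 0 14 0 195;-20 0 14 0 195;-20 0 14 0 195;-20 0 14 0 195;-20 0 14 0 195;-20 0 14 0 195;-20 0 14 0 195;-10 0 7 0 195;0 0 0 0 195"

```text
time_s: 12.77
tool_pos: [0.6103, -0.2401, 0.0569]
tool_rot: [-177.4, -52.7, 100.0]
force: [0.6, -1.4, 0.5]
grip_width: 0.021
grasp_force: 0.0
```

```bash
cat >> st.py <<'E'
h=np.array([.5515,.1307,0]);H=Ro.from_euler('z',101.1,degrees=True).as_matrix()
print('hatch tip',((o['tool_pos']-h)@H).round(4),'hatch axes in tool (rows hx,hy,up)',(H.T@R).round(3).tolist())
E
python3 st.py
python3 - <<'E'
import sys;sys.path.insert(0,'.')
from h import *
im=[]
a=cams.read_camera('side');b=cams.read_camera('top')
cv2.imwrite('pics/s1r.png',a);cv2.imwrite('pics/t1r.png',b)
f=lambda i,x,y,w,h,W,HH:cv2.resize(i[y:y+h,x:x+w],(W,HH),interpolation=cv2.INTER_CUBIC)
cv2.imwrite('pics/d1.png',np.vstack([f(a,160,100,200,75,800,300),f(b,220,140,200,75+0,800,300)]))
E
```

```text
time_s 12.767
qpos [ 59.775  68.401 -53.324  56.526   5.189 102.582  28.295]
tool_pos [ 0.61  -0.24   0.057]
tool_rot [-177.353  -52.702   99.99 ]
force [ 0.586 -1.397  0.461]
[[-0.105  0.977 -0.183]
 [ 0.597  0.209  0.775]
 [ 0.795 -0.028 -0.605]]
lean 52.748412308246664 az 103.31594202187767
hatch tip [-0.3752  0.0137  0.0569] hatch axes in tool (rows hx,hy,up) [[0.606, 0.017, 0.795], [-0.012, -0.999, 0.031], [0.795, -0.028, -0.605]]
```

View pics/s1r.png

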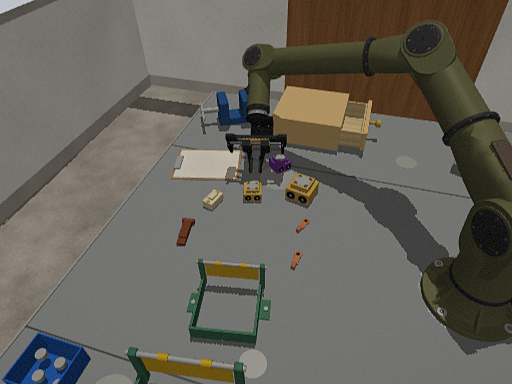

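The picture shows the fingers at about (256,170), just behind the small carriage at (252,190). The body clears the purple carriage (281,162). I'll descend to tip z 0.020.

arm_command:
  series: "-7 2 5 0 195;-10 2 8 0 195;-8 1 6 0 195;-4 0 3 0 195;0 0 0 0 195;0 0 0 0 195"

```text
time_s: 13.37
tool_pos: [0.6159, -0.2395, 0.0246]
tool_rot: [-177.8, -52.6, 100.3]
force: [0.2, 0.1, 0.0]
grip_width: 0.0204
grasp_force: 0.0
```

```bash
python3 st.py
```

```text
time_s 13.367
qpos [ 59.053  70.602 -52.571  55.939   6.278 100.971  29.563]
tool_pos [ 0.616 -0.24   0.025]
tool_rot [-177.812  -52.578  100.341]
force [0.16  0.144 0.043]
[[-0.109  0.978 -0.18 ]
 [ 0.598  0.209  0.774]
 [ 0.794 -0.023 -0.607]]
lean 52.610056956014915 az 103.09572840485195
hatch tip [-0.3757  0.008   0.0246] hatch axes in tool (rows hx,hy,up) [[0.608, 0.017, 0.794], [-0.008, -1.0, 0.028], [0.794, -0.023, -0.607]]
```

arm_command:
  series: "-4 0 3 0 195;2 0 2 0 195;3 0 4 0 195;3 0 4 0 195;4 0 5 0 195;4 0 5 0 195;5 0 7 0 195;6 0 8 0 195;6 0 8 0 195;6 0 8 0 195;6 0 8 0 195;6 0 8 0 195;6 0 8 0 195;6 0 8 0 195;5 0 7 0 195;3 0 4 0 195;0 0 0 0 195"

```text
time_s: 14.78
tool_pos: [0.5905, -0.1226, 0.0192]
tool_rot: [-177.8, -52.6, 100.4]
force: [0.1, -0.3, -0.3]
grip_width: 0.0203
grasp_force: 0.2
```

```bash
cat > look.py <<'E'
from h import *
import sys
h=np.array([.5515,.1307,0]);H=Ro.from_euler('z',101.1,degrees=True).as_matrix()
tag=sys.argv[1]
for n in('top','side'):
    a=cams.read_camera(n);cv2.imwrite(f'pics/{n}{tag}.png',a)
E
python3 st.py; python3 look.py 2
python3 - <<'E'
from h import *
a=cv2.imread('pics/side2.png')[130:280,160:340]
b=cv2.imread('pics/top2.png')[150:250,150:330]
cv2.imwrite('pics/d2.png',np.hstack([cv2.resize(a,(400,333)),cv2.resize(b,(400,333*1))]))
E
```

```text
time_s 14.783
qpos [ 61.646  65.002 -55.393  74.42    3.892  88.157  25.476]
tool_pos [ 0.591 -0.123  0.019]
tool_rot [-177.782  -52.618  100.44 ]
force [ 0.107 -0.336 -0.32 ]
[[-0.11   0.977 -0.182]
 [ 0.597  0.211  0.774]
 [ 0.795 -0.023 -0.607]]
lean 52.650411769791724 az 103.23098635796394
hatch tip [-0.2561  0.0105  0.0192] hatch axes in tool (rows hx,hy,up) [[0.607, 0.019, 0.794], [-0.007, -1.0, 0.03], [0.795, -0.023, -0.607]]
```

View pics/d2.png

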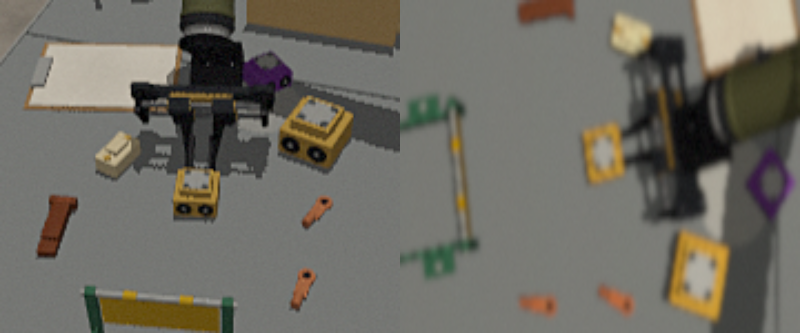

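The carriage is square on the fingers and the push is straight. I'll go slowly past the switch while watching the force.

arm_command:
  series: "3 0 3 0 195;4 0 5 0 195;4 0 5 0 195;5 0 6 0 195;5 0 6 0 195;3 0 4 0 195"

```text
time_s: 15.38
tool_pos: [0.5828, -0.0862, 0.0208]
tool_rot: [-177.8, -52.6, 100.4]
force: [0.3, -1.5, -0.3]
grip_width: 0.0205
grasp_force: 0.9
```

arm_command:
  series: "4 0 5 0 195;5 0 6 0 195;5 0 7 0 195;5 0 7 0 195;5 0 7 0 195;5 0 7 0 195;5 0 6 0 195;3 0 4 0 195;0 0 0 0 195"

```text
time_s: 16.13
tool_pos: [0.5698, -0.0257, 0.0208]
tool_rot: [-177.8, -52.6, 100.5]
force: [0.0, -0.6, 0.8]
grip_width: 0.0204
grasp_force: 0.0
```

```bash
python3 st.py; python3 look.py 3
python3 - <<'E'
from h import *
a=cv2.imread('pics/side3.png')[150:300,160:340]
b=cv2.imread('pics/top3.png')[150:250,150:330]
cv2.imwrite('pics/d3.png',np.hstack([cv2.resize(a,(400,333)),cv2.resize(b,(400,333*1))]))
E
```

```text
time_s 16.133
qpos [ 61.645  61.382 -57.997  86.026   1.725  78.708  21.926]
tool_pos [ 0.57  -0.026  0.021]
tool_rot [-177.808  -52.645  100.464]
force [ 0.035 -0.593  0.811]
[[-0.11   0.977 -0.182]
 [ 0.597  0.211  0.774]
 [ 0.795 -0.023 -0.606]]
lean 52.676653597919675 az 103.22030768423002
hatch tip [-0.157   0.0122  0.0208] hatch axes in tool (rows hx,hy,up) [[0.607, 0.019, 0.795], [-0.007, -1.0, 0.029], [0.795, -0.023, -0.606]]
```

View pics/d3.png

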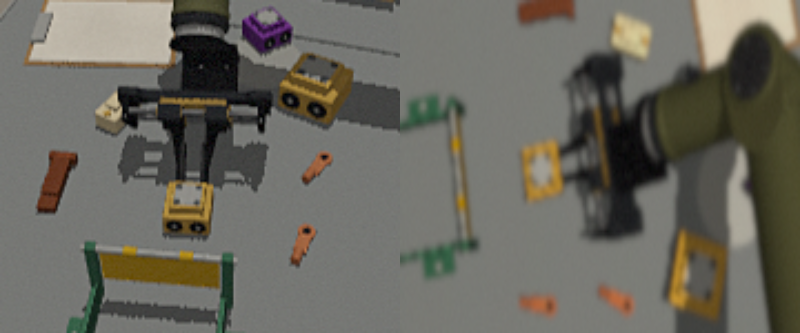

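Switch untouched, carriage centred and square. I'll continue steadily to the hatch.

arm_command:
  series: "3 0 4 0 195;4 0 5 0 195;5 0 7 0 195;5 0 7 0 195;5 0 7 0 195;5 0 7 0 195;5 0 7 0 195;5 0 7 0 195;5 0 7 0 195;5 0 7 0 195;5 0 7 0 195;5 0 7 0 195;5 0 7 0 195;4 0 5 0 195;3 0 3 0 195;0 0 0 0 195"

```text
time_s: 17.57
tool_pos: [0.5448, 0.0879, 0.0177]
tool_rot: [-177.7, -52.6, 100.4]
force: [0.4, -0.5, -0.6]
grip_width: 0.0205
grasp_force: 0.1
```

```bash
python3 st.py|tail -1; python3 look.py 4
python3 - <<'E'
from h import *
a=cv2.imread('pics/side4.png')[200:360,150:310]
b=cv2.imread('pics/top4.png')[160:240,120:220]
cv2.imwrite('pics/d4.png',np.hstack([cv2.resize(a,(400,400)),cv2.resize(b,(400,400))]))
E
```

```text
hatch tip [-0.0407  0.0148  0.0177] hatch axes in tool (rows hx,hy,up) [[0.607, 0.02, 0.794], [-0.007, -1.0, 0.03], [0.794, -0.024, -0.607]]
```

View pics/d4.png

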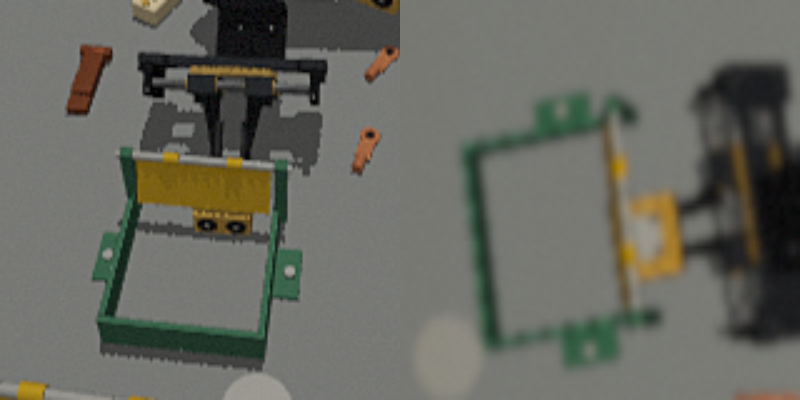

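The side view shows the carriage nose at crop (222,222), entering under the flap slightly right of centre, within tolerance. I'll push on through.

arm_command:
  series: "3 0 4 0 195;4 0 5.2 0 195;5 0 6.5 0 195;5 0 6.5 0 195;5 0 6.5 0 195;5 0 6.5 0 195;5 0 6.5 0 195;4 0 5.2 0 195;2.5 0 3.3 0 195;0 0 0 0 195"

```text
time_s: 18.5
tool_pos: [0.5319, 0.1498, 0.0183]
tool_rot: [-177.8, -52.6, 100.4]
force: [-0.1, 0.4, -0.3]
grip_width: 0.0206
grasp_force: 0.2
```

```bash
python3 st.py|tail -1; python3 look.py 5
python3 - <<'E'
from h import *
a=cv2.imread('pics/side5.png')[230:350,170:290]
b=cv2.imread('pics/top5.png')[160:240,120:220]
cv2.imwrite('pics/d5.png',np.hstack([cv2.resize(a,(400,400)),cv2.resize(b,(400,400))]))
E
```

```text
hatch tip [0.0225 0.0156 0.0183] hatch axes in tool (rows hx,hy,up) [[0.607, 0.019, 0.794], [-0.007, -1.0, 0.029], [0.795, -0.023, -0.607]]
```

View pics/d5.png

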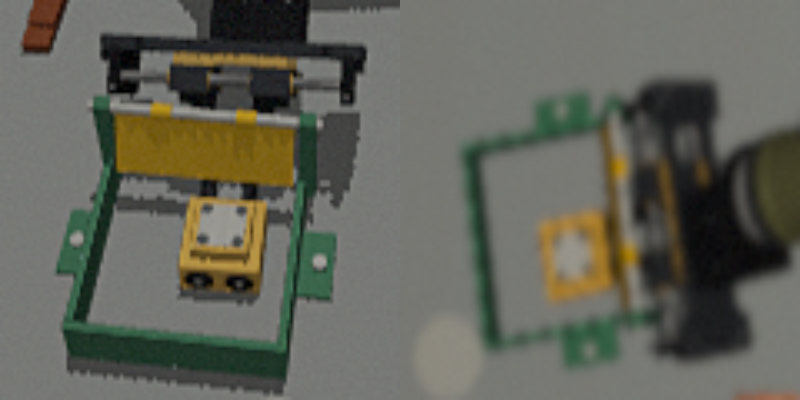

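Run:
```python
from h import *
h=np.array([.5515,.1307,0]);H=Ro.from_euler('z',101.1,degrees=True).as_matrix()
a=cv2.imread('pics/top5.png');m=cv2.inRange(cv2.cvtColor(a,cv2.COLOR_BGR2HSV),(12,120,90),(35,255,255))[200:225,153:173]
r=cv2.minAreaRect(np.argwhere(m)[:,::-1].astype(np.float32));print(r)
print(((unproj('top',np.array(r[0])+[153,200],.03)-h)@H), ((unproj('top',[[163.3,211]],.03)-h)@H))
```

```text
((10.899999618530273, 10.70000171661377), (15.652478218078613, 16.90467643737793), 79.69515228271484)
[[0.05530456 0.01762844 0.03      ]] [[0.05753808 0.01831199 0.03      ]]
```

The carriage centre is at hatch (0.055, 0.018) and the flap lies behind the cap. I'll draw the fingers back out.

arm_command:
  series: "-2 0 -2.6 0 195;-4 0 -5.2 0 195;-5 0 -6.5 0 195;-5 0 -6.5 0 195;-5 0 -6.5 0 195;-5 0 -6.5 0 195;-5 0 -6.5 0 195;-6 0 -8 0 195;-6 0 -8 0 195;-6 0 -8 0 195;-6 0 -8 0 195;-6 0 -8 0 195;-3 0 -4 0 195;0 0 0 0 195;0 0 0 0 195;0 0 0 0 195;0 0 0 0 195;0 0 0 0 195"

```text
time_s: 20.1
tool_pos: [0.5546, 0.0453, 0.0184]
tool_rot: [-177.8, -52.6, 100.4]
force: [-0.0, -0.1, -0.4]
grip_width: 0.0204
grasp_force: 0.0
```

```bash
python3 st.py|tail -1; python3 look.py 6
python3 - <<'E'
from h import *
a=cv2.imread('pics/side6.png')[150:350,150:350]
b=cv2.imread('pics/top6.png')[140:260,120:300]
cv2.imwrite('pics/d6.png',np.hstack([cv2.resize(a,(400,400)),cv2.resize(b,(400,400))]))
h=np.array([.5515,.1307,0]);H=Ro.from_euler('z',101.1,degrees=True).as_matrix()
a=cv2.imread('pics/top6.png');m=cv2.inRange(cv2.cvtColor(a,cv2.COLOR_BGR2HSV),(12,120,90),(35,255,255))[200:225,153:173]
r=cv2.minAreaRect(np.argwhere(m)[:,::-1].astype(np.float32))
print(((unproj('top',np.array(r[0])+[153,200],.03)-h)@H))
E
```

```text
hatch tip [-0.0844  0.0134  0.0184] hatch axes in tool (rows hx,hy,up) [[0.608, 0.018, 0.794], [-0.008, -1.0, 0.029], [0.794, -0.023, -0.607]]
[[0.05586478 0.01736824 0.03      ]]
```

View pics/d6.png

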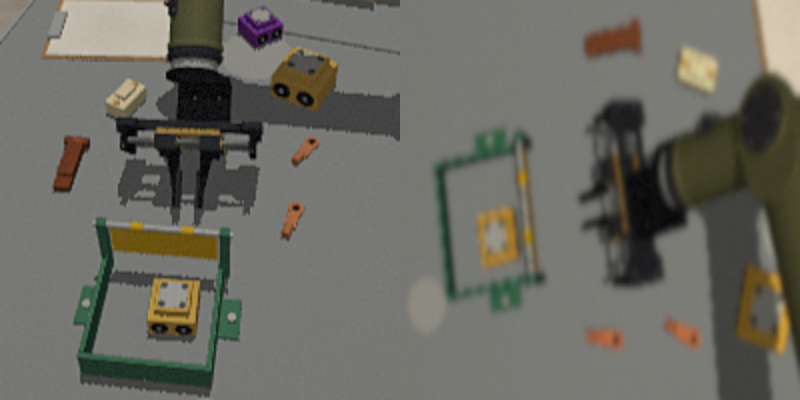

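The carriage is inside at crop (173,305), flat, and the flap hangs shut at (165,243) with a clear gap to the carriage. The fingers are free and touch nothing, and the bystanders are in place. I'm handing in.

```bash
python3 -c "
from cell import env
print(env.sign_off())"
```

```text
the job is handed in; nothing more can be done
None
```

The carriage was pushed through the flap into the bay (centre about 56 mm past the flap's plane), the flap hangs shut behind it, the fingers are clear, and the job is handed in; no verdict came back.

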